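# Switch on the pump under its guard

## Task

Switch on the pump-out station: with a fingertip lift the hinged metal guard on the grey switch box, flip the toggle beneath it fully over towards the hinge, then draw the finger out and let the guard drop fully shut over the toggle. Work gently, grip nothing, and leave the loose valve parts on the bench where they stand.

Things in the scene. Friction and masses are not known exactly. Their poses are not given: they have to be found in the camera images.
- switch: grey switch box bolted to the bench, 90 mm (its x) by 90 mm (its y) by 80 mm tall; origin: centre of its underside on the bench; x axis level from the front (lip side, facing roughly to the robot's left, +y) to the back, z up. The toggle stands near the front of its top under a bare aluminium guard. A 5 mm foot plate reaches to x = +75 mm. The space in front of the box is free.
- roof (a point): centre of the top of the guard; moves with it. The guard is a cap open below, 53 mm long, 72 mm wide, 25 mm tall, walls 3 mm (66 mm inside width). Shut: this point is at x = -13.5, z = 117 mm in the switch's frame, the front wall's outer face at x = -40 mm, and all walls end 12 mm above the box top, so the toggle can be reached only with the guard up.
- lip (a point): middle of the lip's free front edge (a bead 4 mm thick); moves with the guard. The lip, 60 mm wide, 3 mm thick, flares from the foot of the front wall 18 mm forward and up at 21 degrees. Shut, this point is at x = -57, z = 100 mm in the switch's frame, 12 mm ahead of the box's front face (x = -45); a tip tilted about 45 degrees goes under it from the front.
- hinge (a point): middle of the guard's hinge pin, which lies along the switch's y axis at x = +9 mm, z = 90 mm in the switch's frame; fixed to the box. The lip's edge swings about it on a radius of 67 mm.
- guard (a joint): guard angle, rad: 0 shut, grows as the lip swings up and back about the hinge; stop at 1.5. Its weight (about 50 g) and a light spring always shut it when let go; about 1 N under the lip lifts it. It stays up only while held, so it must ride on the back of the finger while the tip works below.
- toggle_tip (a point): centre of the 10 mm ball on the end of the 8 mm thick steel toggle lever, 24 mm from its pivot, which is at x = -19, y = 0, z = 82 mm in the switch's frame. Off: ball at x = -28, z = 104 mm; on: x = -10, z = 104 mm.
- toggle (a joint): toggle angle, rad: 0 off (leaning 0.4 rad to the front), 0.4 upright, 0.8 on (stop, leaning 0.4 rad to the hinge side). It starts between 0 and 0.1. Friction holds it wherever it is left (no snap); pushing takes about 1.5 N at the ball, 3 N half way down.
- valve: loose stainless globe valve body, 92 mm long (its y) by 46 mm by 75 mm tall, two square ends and an upright neck; origin at the centre of its underside; leave alone
- handwheel: loose red plastic handwheel lying flat, 84 mm across, 16 mm tall at the hub; origin at the centre of its underside; leave alone
- nut: loose bronze hexagonal bonnet nut lying flat, 41 mm across flats, 20 mm tall; origin at the centre of its underside; leave alone
- spacer: loose ribbed white nylon spacer standing upright, 36 mm across, 45 mm tall; origin at the centre of its underside; leave alone

How it is judged:
By the outcome, as a careful person would: the job done as asked, in the order asked, and still so for the second after the job is handed in, with the robot touching nothing.
It also fails if it takes over 48 s, if anything falls off the work surface, if the arm or the gripper's body presses on something with over 40 N, if the wrist force passes 120 N, or if a joint passes its speed limit or range.

## Robot

A 6-joint arm with a two-finger parallel gripper is mounted at the origin on the work surface. World frame = base frame: x ahead of the robot, y to its left, z up, the work surface at z = 0. Lengths are in mm, angles in degrees, forces in N, time in s.
With the tool pointing down it reaches from about 300 to 850 mm from the base axis. Payload 4.2 kg.
Tool frame: the origin (TCP) lies on the centre line of the jaws, within the pads' length; the fingertips stand 14 mm ahead of it and the grasp point (between the pads) lies 5 mm behind it; z points along the fingers, y is the line along which they close (so a half turn about z gives the same grasp; the last joint's range is limited). The gripper opens to 91 mm and grips with 3 to 60 N. Pads are 32 mm wide; open, the fingers measure 118 mm over their backs; the gripper's body (76 mm by 178 mm) begins 60 mm behind the grasp point.
Start: joints at [-76.318, 18.312, 89.639, -0, 72.044, -1.146], TCP at [147.157, -555.866, 227.976] pointing down, gripper open.
Joint ranges: [-177.97, 177.97], [-48.28, 115.42], [12.27, 149.76], [-77.06, 257.06], [2.81, 150.46], [-146.56, 146.56]. Speed limits (degrees/s): [147.25, 147.25, 180, 180, 180, 180].

## Interface

Orientations are given as [roll, pitch, yaw] about the fixed x, y, z axes, in that order (R = Rz(yaw) Ry(pitch) Rx(roll)).
In Python, from workcell import env gives the robot as it stands.
- The arm moves only by the tool arm_command, never from a script. Its argument "motion" is a list of rows, each an object with "offset": the shift along the tool's x, y, z in m, a list of three; "spin": the turn about the tool's z in rad. In form: [{"offset": [tx, ty, tz], "spin": spin}, ...]. A call has 1 to 5 rows; each row shifts and turns the commanded pose from where the row before left it, along the tool's axes as they then stand; what a row does not reach is not made up. A row lasts 1/8 s, in which the tool goes at most 62.5 mm and 10.7 degrees, less where a joint would pass 70% of its speed; a pose out of reach is approached as far as the arm can. A call with a gripper value outside its range is refused whole. "jaw" is the finger opening in m, from 0 to 0.0912, set as the call begins (left out, the last holds). The fingers move at their own pace and stop on an object; "newtons" is the grip in N (left out, the last holds). Time passes only in rows, so rows that do not move let the fingers close. It gives the time, the measured TCP pose, the force, the opening and the grip force at its end, in the units of the state.
- env.state(): the state, without advancing time (a new reading comes with each control period).
- env.grab_frame(name): name is "scene" or "top" or "wrist"; returns (picture, depth): 420x560x3 uint8, blue, green, red; 420x560 float32, mm along the optical axis (not along the pixel's ray), 0 where there is no reading.
- env.camera_model(name): a dict with "fx", "fy", "cx", "cy" (pixels), "eye" and "rotation" of the camera in the world; the wrist camera has in their place "hand_eye" (4x4, takes a point from camera to tool coordinates, whose origin is the TCP and whose axes are the flange's). Camera axes: x right, y down, z forward; pixel columns grow to the right and rows downward; lengths in mm; the calibration is good to about 2 mm. A picture is of the moment at which its call begins: read the wrist's pose just before it. camera_model takes no time and is no camera call.
- env.job_done(): hands the job in; it is judged then, once.
Trained networks look in the newest picture that a camera, given by its name, has taken for a name from the list of things; names that differ only in an ending like _2 or _b are one class to them, and where a whole thing is asked for, a point or a joint stands for the part that bears it (a point fixed in the world has none). Each returns a list of dicts, best first, with "score" (0 to 1); they miss things now and then, are a little off and sometimes report something else, mostly with a low value. They report only what shows in the picture. A call takes as long as a camera call.
- env.boxes_of(camera, target): "bbox" ([left, top, right, bottom] in pixels, round what is visible of it).
- env.pinpoint(camera, target): "location" ([column, row] in pixels: a listed point, or the origin of a listed thing).
The state is a dict: "time_s": time; "qpos": joint angles; "qvel": joint speeds; "effort": joint torques, N m; "ee_pos": TCP position; "ee_rot": TCP orientation; "force": force on the tool from outside, world axes, zero at the start; "torque": the same for the moment, N m; "gripper_width": finger opening in mm; "gripper_force": force on a finger pad.
Only numpy, scipy, OpenCV 4.12 (cv2) and the standard library are available. Lean on these libraries where they do the work, as an engineer would, in place of code of your own. Each camera call takes 0.05 s, during which the arm holds its last target. There are 200 camera calls.

## Working session

There is one attempt and no reset: what is moved stays moved. The work goes in short steps, Python scripts to look and compute and a tool call to move; the robot and the scene stay as the last step left them, time stands still between calls to the robot, and variables do not carry over. Pictures are saved under pics/ and viewed, at most 10 in all, crops included, and the job is handed in when it is done.

Besides the shell and the picture viewer there is one more tool, called after ">>>" as name([rows], argument=value, ...), one row to a line, values as JSON. arm_command: Moves the arm, as the interface text tells. Its arguments: {"type":"object","properties":{"motion":{"type":"array"},"jaw":{"type":"number"},"newtons":{"type":"number"}},"required":["motion"]}

```bash
mkdir -p pics; ls; cat > h.py <<'E'
import numpy as np, cv2
from workcell import env
from scipy.spatial.transform import Rotation as R
def look(cam,fn=None):
    s=env.state(); p,d=env.grab_frame(cam)
    if fn: cv2.imwrite('pics/'+fn,p)
    return s,p,d
def toolT(s):
    T=np.eye(4);T[:3,:3]=R.from_euler('xyz',s['ee_rot'],degrees=True).as_matrix();T[:3,3]=s['ee_pos'];return T
def camT(cam,s):
    m=env.camera_model(cam)
    if 'hand_eye' in m: return m,toolT(s)@np.array(m['hand_eye'])
    T=np.eye(4);T[:3,:3]=np.array(m['rotation']);T[:3,3]=m['eye'];return m,T
def px2w(cam,s,uv,z):
    m,T=camT(cam,s);r=np.array([(uv[0]-m['cx'])/m['fx'],(uv[1]-m['cy'])/m['fy'],1])*z
    return T[:3,:3]@r+T[:3,3]
def w2px(cam,s,P):
    m,T=camT(cam,s);q=T[:3,:3].T@(np.array(P)-T[:3,3]);return [m['fx']*q[0]/q[2]+m['cx'],m['fy']*q[1]/q[2]+m['cy']],q[2]
E
python3 - <<'E'
from h import *
print(env.state())
for c in ['scene','top']:
    s,p,d=look(c,c+'1.png'); np.save(c+'1.npy',d)
    print(c,{k:np.round(v,3).tolist() for k,v in env.camera_model(c).items()})
    for t in ['switch','roof','lip','hinge','toggle_tip','valve','handwheel','nut','spacer']:
        r=env.pinpoint(c,t)[:2]
        for q in r:
            u,v=map(int,np.round(q['location']))
            z=d[min(max(v,0),419),min(max(u,0),559)]
            print(t,q,z,np.round(px2w(c,s,q['location'],z),1))
print({k:np.round(v,3).tolist() for k,v in env.camera_model('wrist').items()})
E
```

```text
pics
{'time_s': 0.0, 'qpos': array([-7.63165974e+01,  1.83507455e+01,  8.97065568e+01, -1.38879854e-03,
        7.20430008e+01, -1.14652986e+00]), 'qvel': array([-0.11993401, -0.02550026,  0.07211553,  0.06585553, -0.00562417,
       -0.03898452]), 'effort': array([ 1.93815773e-03, -4.12455583e+01, -2.31969827e+01,  7.29674217e-02,
        4.59095836e-02, -1.52419493e-04]), 'ee_pos': array([ 147.04586285, -555.38388584,  227.12821064]), 'ee_rot': array([-1.79899690e+02, -6.86872965e-04,  1.48303611e+01]), 'force': array([-0.8045598 ,  0.72489537, -0.14437039]), 'torque': array([ 0.01690647, -0.03228301, -0.02335485]), 'gripper_force': 0.0, 'gripper_width': 91.345752797943}
scene {'fx': 473.224, 'fy': 473.224, 'cx': 285.235, 'cy': 212.176, 'eye': [1132.365, 204.064, 632.432], 'rotation': [-130.41, -1.176, 110.314]}
switch {'location': [313.7, 252.6], 'score': 0.7} 820.88885 [85166.4 84238.1 84666.5]
roof {'location': [325.8, 205.8], 'score': 0.74} 809.5322 [81398.6 80470.3 80898.7]
roof {'location': [221.9, 270.8], 'score': 0.48} 822.66925 [106123.4 105195.1 105623.4]
lip {'location':
[... 1023 characters left out ...]
 234.3], 'score': 0.76} 682.80835 [-47302.7 -47744.9 -46948.6]
toggle_tip {'location': [254.7, 181.0], 'score': 0.2} 786.80133 [-57890.7 -58333.  -57536.7]
valve {'location': [322.6, 280.7], 'score': 0.61} 678.72156 [-69637.6 -70079.8 -69283.5]
handwheel {'location': [253.5, 181.7], 'score': 0.72} 782.6994 [-57184.8 -57627.  -56830.7]
nut {'location': [314.3, 197.7], 'score': 0.6} 794.3772 [-78728.7 -79170.9 -78374.7]
spacer {'location': [364.1, 248.1], 'score': 0.66} 723.5946 [-87118.8 -87561.  -86764.7]
{'fx': 311.635, 'fy': 311.635, 'cx': 280.202, 'cy': 212.522, 'hand_eye': [[0.001, -0.96, -0.282, 81.502], [1.0, 0.0, 0.001, -0.525], [-0.001, -0.282, 0.96, -156.587], [0.0, 0.0, 0.0, 1.0]]}
```

```bash
sed -i "s/T\[:3,:3\]=np.array(m\['rotation'\])/T[:3,:3]=R.from_euler('xyz',m['rotation'],degrees=True).as_matrix()/" h.py
python3 - <<'E'
from h import *
s=env.state()
S={'scene':dict(roof=(325.8,205.8),lip=(347.6,214.8),hinge=(312.1,215.2),valve=(247,213.8),handwheel=(288,301.9),nut=(220.5,271.1),spacer=(193.9,227.4),switch=(313.7,252.6)),
'top':dict(roof=(229,227.1),lip=(204.1,231.7),hinge=(244.8,234.3),valve=(322.6,280.7),handwheel=(253.5,181.7),nut=(314.3,197.7),spacer=(364.1,248.1),switch=(245.3,245.7))}
zz=dict(roof=117,lip=100,hinge=90)
for c in S:
    for k,uv in S[c].items():
        a=px2w(c,s,uv,100);b=px2w(c,s,uv,1000);t=(zz.get(k,0)-a[2])/(b[2]-a[2]);print(c,k,np.round(a+t*(b-a),1))
E
```

```text
scene roof [519.3  62.5 117. ]
scene lip [508.6 100.  100. ]
scene hinge [521.1  40.   90. ]
scene valve [ 464.8 -112.7    0. ]
scene handwheel [648.3  43.7   0. ]
scene nut [626.7 -93.    0. ]
scene spacer [ 541.3 -193.3    0. ]
scene switch [521.1  48.6   0. ]
top roof [531.1  63.  117. ]
top lip [521.2 107.4 100. ]
top hinge [526.4  37.3  90. ]
top valve [ 468.1 -116.3    0. ]
top handwheel [653.5  43.1   0. ]
top nut [633.4 -85.3   0. ]
top spacer [ 541.  -192.9    0. ]
top switch [519.1  42.3   0. ]
```

View pics/scene1.png

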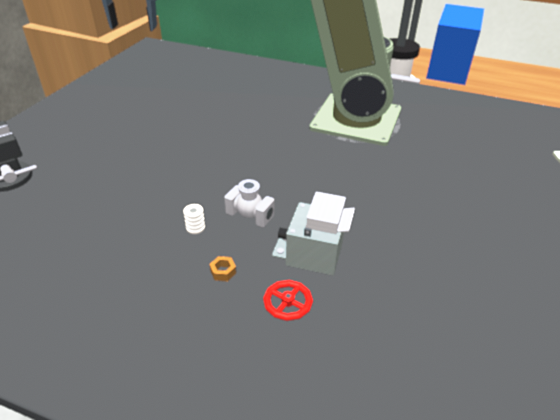

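View pics/top1.png

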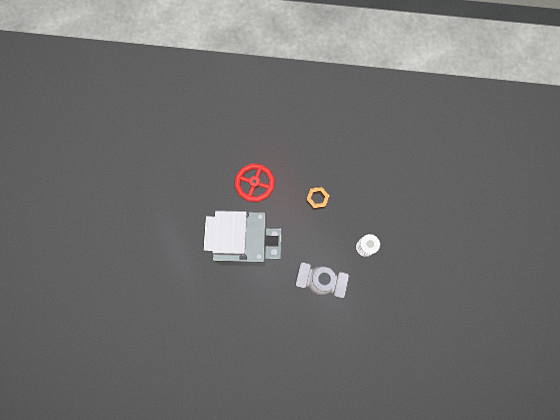

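The scene view shows the guard's lip near pixel (347,217) and the box near (315,240). In the top view the lip is at (208,232) and the box centre about (240,237). The lip faces world +y. Next I'll fit the box pose from depth.

```bash
cat >> h.py <<'E'
def cloud(cam,s,d):
    m,T=camT(cam,s);v,u=np.indices(d.shape);ok=d>0
    P=np.stack([(u-m['cx'])/m['fx']*d,(v-m['cy'])/m['fy']*d,d],-1)[ok]
    return P@T[:3,:3].T+T[:3,3]
E
python3 - <<'E'
from h import *
s=env.state()
for c in ['top','scene']:
    P=cloud(c,s,np.load(c+'1.npy'))
    P=P[(abs(P[:,0]-520)<90)&(abs(P[:,1]-50)<90)]
    print(c,'bench z',np.median(P[P[:,2]<20,2]))
    for n,lo,hi in [('roof',108,128),('lip',93,106),('boxtop',74,86),('all',70,130)]:
        Q=P[(P[:,2]>lo)&(P[:,2]<hi)]
        r=cv2.minAreaRect(Q[:,:2].astype(np.float32));print(n,len(Q),np.round(Q.mean(0),1),np.round(r[0],1),np.round(r[1],1),round(r[2],1))
E
```

```text
top bench z 0.8705686575767118
roof 1325 [521.8  61.4 117.6] [522.7  61.6] [72.4 53.1] 5.1
lip 380 [515.9  89.5  99.7] [521.8  70.7] [82.4 73.1] 5.1
boxtop 1100 [518.2  27.3  80.7] [524.2  47.9] [90.7 89.4] 5.1
all 2858 [519.2  51.5 100.4] [523.5  55.3] [ 90.7 104.2] 5.1
scene bench z -0.5886575359298831
roof 965 [526.5  65.3 115.7] [521.5  64.1] [76.1 53.3] 5.1
lip 473 [536.   85.2  98.4] [536.3  86.3] [ 54.5 101.9] 57.5
boxtop 881 [542.9  42.1  79. ] [523.  51.] [92.6 89.9] 4.7
all 2481 [536.3  60.5  97.3] [522.4  57.7] [ 92.6 103.3] 4.7
```

>>> arm_command([
  {"offset":[0.0,0.0,-0.02],"spin":0},
  {"offset":[0,-0.05,0],"spin":-0.18},
  {"offset":[0.0,-0.05,0],"spin":-0.18},
], jaw=0.0, newtons=10)

```text
time_s: 1.38
ee_pos: [113.1, -461.3, 247.9]
ee_rot: [180.0, 0.0, 35.8]
force: [0.4, -0.1, 0.8]
gripper_width: 64.1
gripper_force: 0.0
```

```bash
python3 - <<'E'
from h import *
s=env.state();y=s['ee_rot'][2];p=np.array(s['ee_pos'][:2]);g=np.array([514.6,149.])
wp=[p+(np.array([380,-150])-p)*i/6 for i in range(1,7)]+[np.array([380,-150])+(g-[380,-150])*i/6 for i in range(1,7)]
for i,w in enumerate(wp):
    t=np.radians(y);d=w-p;print(i,np.round([d@[np.cos(t),np.sin(t)]/1e3,d@[np.sin(t),-np.cos(t)]/1e3],4),w)
    p=w
    if i<6:y+=np.degrees(.1725)
print(y)
E
```

```text
0 [ 0.0664 -0.016 ] [ 157.54491425 -409.41277287]
1 [ 0.0682 -0.0044] [ 202.0359314 -357.5302183]
2 [0.0679 0.0074] [ 246.52694855 -305.64766372]
3 [0.0657 0.019 ] [ 291.0179657  -253.76510915]
4 [0.0614 0.03  ] [ 335.50898285 -201.88255457]
5 [0.0554 0.0401] [ 380. -150.]
6 [0.0476 0.0268] [ 402.43333333 -100.16666667]
7 [0.0476 0.0268] [424.86666667 -50.33333333]
8 [0.0476 0.0268] [447.3  -0.5]
9 [0.0476 0.0268] [469.73333333  49.33333333]
10 [0.0476 0.0268] [492.16666667  99.16666667]
11 [0.0476 0.0268] [514.6 149. ]
95.14564475787768
```

>>> arm_command([
  {"offset":[0.058,-0.014,0],"spin":-0.1725},
  {"offset":[0.059,-0.004,0],"spin":-0.1725},
  {"offset":[0.059,0.006,0],"spin":-0.1725},
  {"offset":[0.057,0.016,0],"spin":-0.1725},
  {"offset":[0.053,0.026,0],"spin":-0.1725},
])

```text
time_s: 2.0
ee_pos: [307.8, -236.5, 248.3]
ee_rot: [179.9, 0.1, 85.2]
force: [0.5, -0.6, -0.3]
gripper_width: 14.4
gripper_force: 0.0
```

>>> arm_command([
  {"offset":[0.048,0.035,0],"spin":-0.1725},
  {"offset":[0.05,0.028,0],"spin":0},
  {"offset":[0.05,0.028,0],"spin":0},
  {"offset":[0.05,0.028,0],"spin":0},
  {"offset":[0.05,0.028,0],"spin":0},
])

```text
time_s: 2.62
ee_pos: [441.6, 17.2, 248.3]
ee_rot: [179.9, 0.0, 94.8]
force: [1.3, 0.5, 0.1]
gripper_width: 0.6
gripper_force: 0.0
```

>>> arm_command([
  {"offset":[0.042,0.028,0],"spin":0},
  {"offset":[0.042,0.028,0],"spin":0},
  {"offset":[0.041,0.028,0],"spin":0},
  {"offset":[0,0,0],"spin":0},
])

```text
time_s: 3.12
ee_pos: [515.5, 149.4, 247.3]
ee_rot: [180.0, -0.0, 95.0]
force: [-0.8, -0.3, 0.4]
gripper_width: 0.8
gripper_force: 0.0
```

```bash
cat >> h.py <<'E'
O=np.array([523.5,49.4,0.]);YW=-84.9
def w2s(P):
    return (np.atleast_2d(P)-O)@R.from_euler('z',YW,degrees=True).as_matrix()
E
python3 - <<'E'
from h import *
s,p,d=look('wrist','w1.png');print(np.round(s['ee_pos'],1),np.round(s['ee_rot'],2),np.round(w2s(s['ee_pos']),1),s['force'])
C=cloud('wrist',s,d);Q=w2s(C)
print('bench',np.median(Q[(Q[:,2]<15),2]))
b=Q[(abs(Q[:,0])<70)&(abs(Q[:,1])<60)]
for n,lo,hi in [('roof',108,128),('lipz',93,107),('boxtop',74,86)]:
    q=b[(b[:,2]>lo)&(b[:,2]<hi)]
    if len(q): print(n,len(q),np.percentile(q,[1,50,99],axis=0).round(1).tolist(),cv2.minAreaRect(q[:,:2].astype(np.float32)))
for t in ['lip','roof','hinge']:
    for q in env.pinpoint('wrist',t)[:1]:
        u,v=np.round(q['location']).astype(int);print(t,q,w2s(px2w('wrist',s,q['location'],d[min(v,419),min(u,559)])).round(1))
E
```

```text
[515.5 149.4 247.3] [ 1.800e+02 -2.000e-02  9.496e+01] [[-100.3    0.9  247.3]] [-0.80596212 -0.25793513  0.44152012]
bench -0.13824653190985714
roof 67 [[-40.7, -29.9, 108.1], [-32.6, 3.3, 116.8], [-14.3, 37.9, 118.3]] ((-27.261886596679688, 3.4155540466308594), (26.73773193359375, 70.60706329345703), 0.23668931424617767)
lipz 373 [[-59.3, -31.9, 93.6], [-48.3, 3.4, 99.5], [-39.7, 38.8, 106.2]] ((-49.70814514160156, 3.4225425720214844), (20.195898056030273, 71.79203033447266), 0.09794406592845917)
boxtop 311 [[-45.7, -40.9, 74.5], [-39.0, 36.0, 79.8], [-26.5, 47.7, 81.5]] ((-36.143951416015625, 3.3011856079101562), (20.152822494506836, 89.08243560791016), 0.28119146823883057)
lip {'location': [280.8, 242.7], 'score': 0.65} [[-59.2   3.2 101.9]]
roof {'location': [281.2, 291.5], 'score': 0.93} [[-134.1    2.8  324.7]]
```

View pics/w1.png

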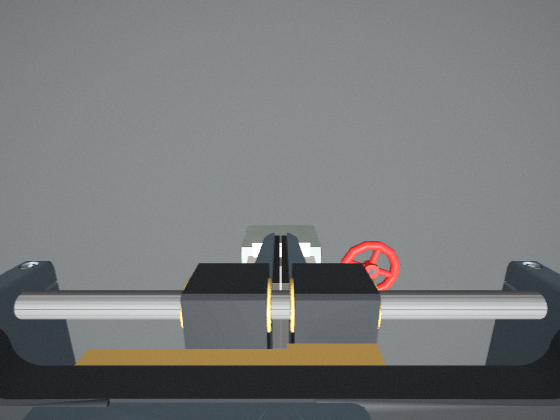

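The wrist view looks along the closed fingers at (280,240–300), with the guard and lip just behind the tips at row 243. Depth puts the lip edge at x≈-59 in the switch frame, which matches the fit. I'll go down in front of the box.

>>> arm_command([
  {"offset":[0,0.001,0.06],"spin":0},
  {"offset":[0,0,0.06],"spin":0},
  {"offset":[0,0,0.06],"spin":0},
  {"offset":[-0.015,0,0],"spin":0},
  {"offset":[0,0,0],"spin":0},
])

```text
time_s: 3.95
ee_pos: [518.0, 130.5, 70.1]
ee_rot: [179.8, -0.0, 94.6]
force: [-0.3, 0.3, 0.8]
gripper_width: 0.7
gripper_force: 0.0
```

```bash
python3 - <<'E'
from h import *
s,p,d=look('scene');print(np.round(w2s(s['ee_pos']),1),s['force'])
(u,v),z=w2px('scene',s,[516,115,100]);u,v=int(u),int(v)
c=p[max(v-75,0):v+75,u-100:u+100];cv2.imwrite('pics/s2.png',cv2.resize(c,(800,600),interpolation=2))
E
```

```text
[[-81.3   1.8  70.1]] [-0.30038986  0.25945986  0.84134157]
```

View pics/s2.png

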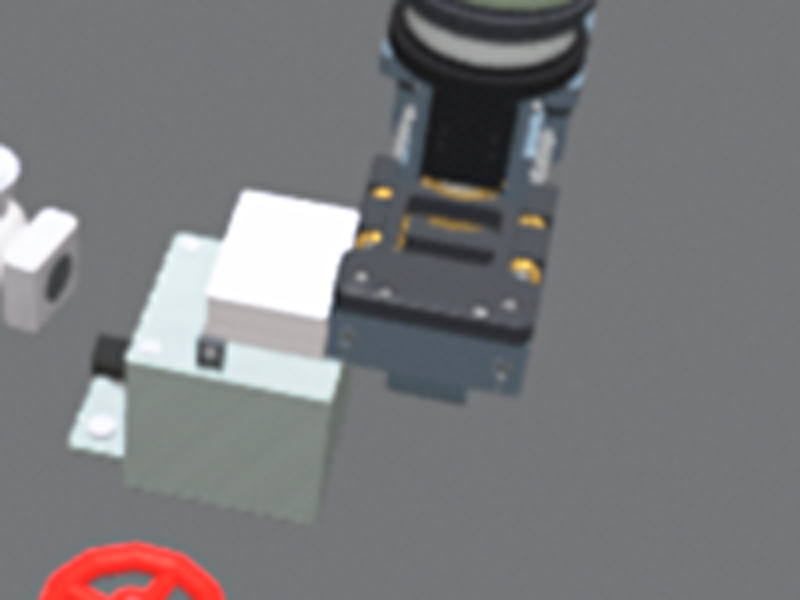

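The scene crop shows the gripper in front of the guard (lip side, around (345,270)) with its body clear above it; the guard is shut. I'll creep in until contact.

>>> arm_command([
  {"offset":[-0.002,0,0],"spin":0},
  {"offset":[0,0,0.002],"spin":0},
  {"offset":[0,0,0],"spin":0},
])

```text
time_s: 4.38
ee_pos: [516.9, 130.1, 66.4]
ee_rot: [180.0, -0.0, 94.8]
force: [-0.4, 0.2, 0.5]
gripper_width: 0.6
gripper_force: 0.0
```

>>> arm_command([
  {"offset":[-0.002,0,0],"spin":0},
  {"offset":[0,0,0],"spin":0},
  {"offset":[0,0,0],"spin":0},
])

```text
time_s: 4.75
ee_pos: [516.9, 128.0, 65.8]
ee_rot: [-180.0, 0.0, 94.8]
force: [-0.5, 0.4, 0.6]
gripper_width: 0.6
gripper_force: 0.0
```

>>> arm_command([
  {"offset":[-0.002,0,0],"spin":0},
  {"offset":[0,0,0],"spin":0},
  {"offset":[0,0,0],"spin":0},
])

```text
time_s: 5.12
ee_pos: [517.1, 125.9, 65.9]
ee_rot: [180.0, 0.0, 94.8]
force: [0.2, 1.0, -0.5]
gripper_width: 0.3
gripper_force: 0.0
```

```bash
python3 - <<'E'
from h import *
s=env.state();print(np.round(w2s(s['ee_pos']),1),s['force'])
E
```

```text
[[-76.8   0.4  65.9]] [ 0.1516137   1.02385216 -0.46772348]
```

>>> arm_command([
  {"offset":[-0.002,0,0],"spin":0},
  {"offset":[0,0,0],"spin":0},
  {"offset":[0,0,0],"spin":0},
])

```text
time_s: 5.5
ee_pos: [517.2, 125.1, 66.0]
ee_rot: [180.0, -0.1, 94.7]
force: [-1.7, 6.0, 0.1]
gripper_width: 0.5
gripper_force: 2.6
```

>>> arm_command([
  {"offset":[-0.002,0,0],"spin":0},
  {"offset":[0,0,0],"spin":0},
  {"offset":[0,0,0],"spin":0},
])

```text
time_s: 5.88
ee_pos: [517.3, 125.0, 66.3]
ee_rot: [180.0, -0.3, 94.6]
force: [-2.0, 11.7, 1.4]
gripper_width: 0.8
gripper_force: 6.2
```

>>> arm_command([
  {"offset":[-0.002,0,0],"spin":0},
  {"offset":[0,0,0],"spin":0},
  {"offset":[0,0,0],"spin":0},
])

```text
time_s: 6.25
ee_pos: [517.4, 124.9, 66.5]
ee_rot: [179.9, -0.5, 94.6]
force: [-3.2, 19.7, 2.5]
gripper_width: 0.4
gripper_force: 9.8
```

>>> arm_command([
  {"offset":[0.003,0,0],"spin":0},
  {"offset":[-0.0005,0,-0.004],"spin":0},
  {"offset":[-0.001,0,-0.004],"spin":0},
  {"offset":[0,0,0],"spin":0},
])

```text
time_s: 6.75
ee_pos: [517.4, 123.3, 74.5]
ee_rot: [180.0, -0.2, 94.7]
force: [-1.2, 8.2, 1.9]
gripper_width: 0.1
gripper_force: 3.9
```

```bash
cat > g.py <<'E'
from h import *
import sys
s,p,d=look('scene',sys.argv[1]);print(np.round(w2s(s['ee_pos']),1),s['force'].round(1))
Q=w2s(cloud('scene',s,d))
# guard top plane: points near box centre rows
for x0,x1 in [(-42,-30),(-30,-20),(-20,-10),(-10,0),(0,12),(12,25)]:
    q=Q[(Q[:,0]>x0)&(Q[:,0]<x1)&(Q[:,1]>-5)&(Q[:,1]<34)]
    if len(q):print(x0,x1,len(q),'z',np.percentile(q[:,2],[20,50,90]).round(1))
E
python3 g.py s3.png
```

```text
[[-74.2   0.5  74.5]] [-1.2  8.2  1.9]
-42 -30 488 z [229.6 415.3 442.9]
-30 -20 425 z [120.1 431.2 449.7]
-20 -10 182 z [ 97.8 119.  429.5]
-10 0 138 z [ 79.9 117.3 119. ]
0 12 125 z [114.6 116.4 117.7]
12 25 83 z [ 78.6  79.7 116. ]
```

>>> arm_command([
  {"offset":[-0.0015,0,-0.0045],"spin":0},
  {"offset":[-0.0017,0,-0.0043],"spin":0},
  {"offset":[-0.002,0,-0.0042],"spin":0},
  {"offset":[0,0,0],"spin":0},
])

```text
time_s: 7.3
ee_pos: [517.9, 118.1, 87.8]
ee_rot: [179.9, -0.2, 94.7]
force: [-1.3, 8.4, 2.6]
gripper_width: 0.5
gripper_force: 3.9
```

```bash
python3 g.py s4.png
```

```text
[[-68.9   0.5  87.8]] [-1.3  8.4  2.6]
-42 -30 800 z [175.7 319.5 443.9]
-30 -20 315 z [108.1 441.2 453.9]
-20 -10 300 z [104.1 127.8 451.3]
-10 0 133 z [ 79.7 120.9 123.5]
0 12 123 z [113.1 117.9 120.2]
12 25 114 z [ 79.3 113.4 116.2]
```

>>> arm_command([
  {"offset":[-0.0018,0,-0.0042],"spin":0},
  {"offset":[-0.0022,0,-0.004],"spin":0},
  {"offset":[-0.0026,0,-0.0036],"spin":0},
  {"offset":[0,0,0],"spin":0},
])

```text
time_s: 7.85
ee_pos: [518.6, 110.5, 99.5]
ee_rot: [179.9, -0.1, 94.7]
force: [-2.2, 5.4, 3.6]
gripper_width: 0.2
gripper_force: 3.0
```

>>> arm_command([
  {"offset":[-0.003,0,-0.0034],"spin":0},
  {"offset":[-0.0032,0,-0.0032],"spin":0},
  {"offset":[0,0,0],"spin":0},
])

```text
time_s: 8.22
ee_pos: [519.3, 103.6, 105.7]
ee_rot: [179.9, -0.0, 94.7]
force: [-0.4, 3.3, 2.2]
gripper_width: 0.4
gripper_force: 1.5
```

```bash
python3 g.py s5.png
```

```text
[[-54.3   0.6 105.7]] [-0.4  3.3  2.2]
-42 -30 1343 z [222.9 325.9 449.4]
-30 -20 805 z [193.3 325.9 452.1]
-20 -10 309 z [ 80.5 390.9 457.1]
-10 0 215 z [ 79.9 134.4 458. ]
0 12 142 z [100.9 124.9 372.7]
12 25 130 z [ 80.8 112.8 119.2]
```

>>> arm_command([
  {"offset":[-0.003,0,-0.0015],"spin":0},
  {"offset":[-0.003,0,-0.001],"spin":0},
  {"offset":[-0.003,0,-0.001],"spin":0},
  {"offset":[0,0,0],"spin":0},
])

```text
time_s: 8.78
ee_pos: [519.7, 94.3, 108.8]
ee_rot: [-180.0, 0.0, 94.7]
force: [0.1, 3.0, 1.7]
gripper_width: 0.3
gripper_force: 1.3
```

>>> arm_command([
  {"offset":[-0.003,0,-0.0005],"spin":0},
  {"offset":[-0.003,0,0],"spin":0},
  {"offset":[0,0,0],"spin":0},
])

```text
time_s: 9.15
ee_pos: [520.5, 88.2, 109.4]
ee_rot: [180.0, 0.0, 94.8]
force: [0.9, 2.7, 1.6]
gripper_width: 0.7
gripper_force: 1.2
```

```bash
python3 g.py s6.png; python3 - <<'E'
import cv2
p=cv2.imread('pics/s6.png')[130:280,250:450];cv2.imwrite('pics/s6c.png',cv2.resize(p,(800,600),interpolation=2))
E
```

```text
[[-38.9   0.4 109.4]] [0.9 2.7 1.6]
-42 -30 1333 z [214.6 326.8 449.7]
-30 -20 1208 z [216.4 318.4 445.6]
-20 -10 903 z [242.8 336.3 450.5]
-10 0 557 z [193.9 326.1 452.8]
0 12 147 z [ 89.7 392.9 458.5]
12 25 146 z [106.5 120.5 446.7]
```

View pics/s6c.png

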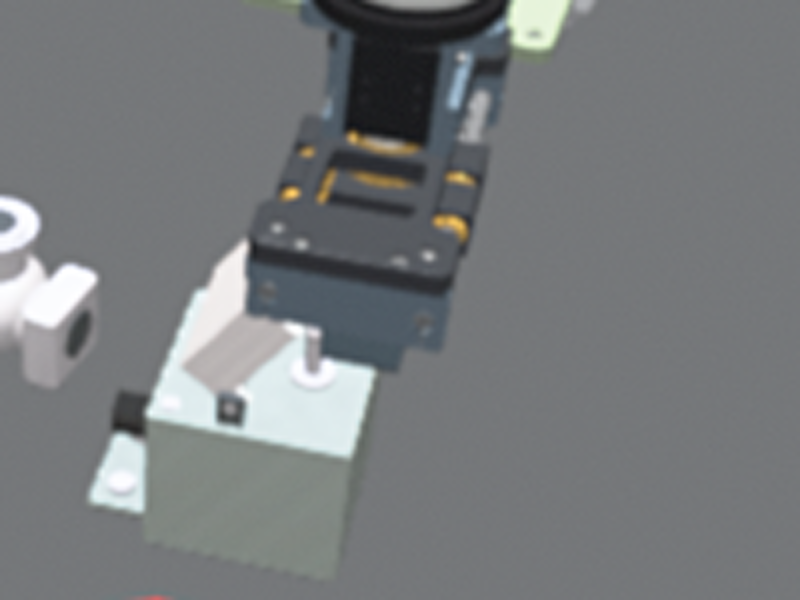

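The crop shows the guard held up at (235,320) and the toggle lever at (315,350), now about upright. I'll keep pushing towards the stop.

>>> arm_command([
  {"offset":[-0.002,0,0],"spin":0},
  {"offset":[-0.002,0,0],"spin":0},
  {"offset":[0,0,0],"spin":0},
])

```text
time_s: 9.57
ee_pos: [520.6, 84.5, 109.4]
ee_rot: [180.0, 0.0, 94.7]
force: [1.5, 2.9, 1.3]
gripper_width: 0.6
gripper_force: 1.6
```

>>> arm_command([
  {"offset":[-0.002,0,0],"spin":0},
  {"offset":[0,0,0],"spin":0},
  {"offset":[0,0,0],"spin":0},
])

```text
time_s: 9.95
ee_pos: [520.8, 82.5, 109.3]
ee_rot: [180.0, 0.0, 94.8]
force: [0.4, 2.7, 1.6]
gripper_width: 0.6
gripper_force: 1.6
```

>>> arm_command([
  {"offset":[-0.0015,0,0],"spin":0},
  {"offset":[0,0,0],"spin":0},
  {"offset":[0,0,0],"spin":0},
])

```text
time_s: 10.32
ee_pos: [520.9, 81.8, 109.3]
ee_rot: [180.0, -0.1, 94.7]
force: [1.2, 6.5, 1.3]
gripper_width: 0.3
gripper_force: 2.9
```

```bash
python3 g.py s7.png |head -1; python3 - <<'E'
import cv2
p=cv2.imread('pics/s7.png')[175:250,275:375];cv2.imwrite('pics/s7c.png',cv2.resize(p,(800,600),interpolation=2))
E
```

```text
[[-32.5   0.3 109.3]] [1.2 6.5 1.3]
```

View pics/s7c.png

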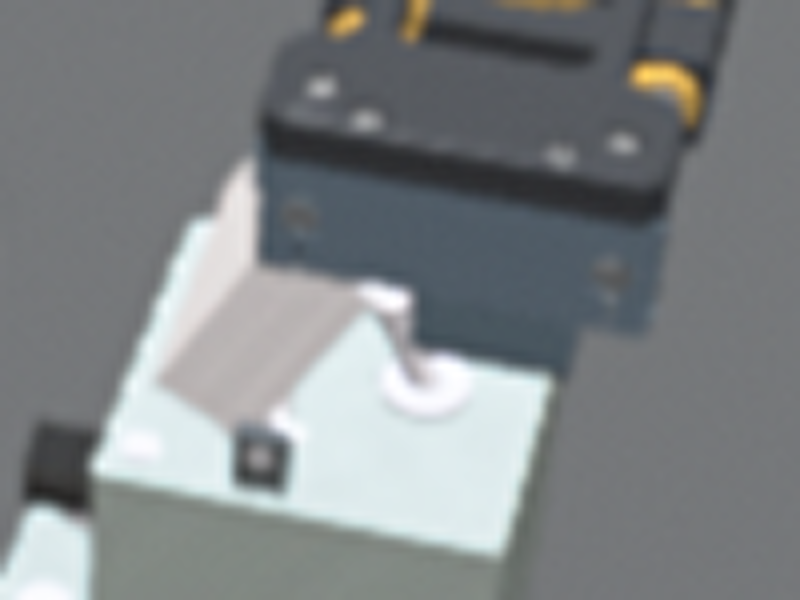

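The toggle at (395,320) now leans to the hinge side, and the force is rising as it does at a stop. I'll press slightly more to confirm, then withdraw straight out.

>>> arm_command([
  {"offset":[-0.0015,0,0],"spin":0},
  {"offset":[0,0,0],"spin":0},
  {"offset":[0,0,0],"spin":0},
])

```text
time_s: 10.75
ee_pos: [521.0, 81.4, 109.4]
ee_rot: [180.0, -0.2, 94.7]
force: [0.8, 9.2, 1.1]
gripper_width: 0.4
gripper_force: 4.5
```

>>> arm_command([
  {"offset":[-0.0015,0,0],"spin":0},
  {"offset":[0,0,0],"spin":0},
  {"offset":[0,0,0],"spin":0},
])

```text
time_s: 11.12
ee_pos: [521.1, 81.1, 109.4]
ee_rot: [180.0, -0.3, 94.6]
force: [0.4, 12.8, 2.0]
gripper_width: 0.1
gripper_force: 6.3
```

>>> arm_command([
  {"offset":[0.006,0,0],"spin":0},
  {"offset":[0.006,0,0],"spin":0},
  {"offset":[0.006,0,0],"spin":0},
  {"offset":[0.006,0,0],"spin":0},
  {"offset":[0.006,0,0],"spin":0},
])

```text
time_s: 11.75
ee_pos: [518.4, 108.3, 109.2]
ee_rot: [-180.0, 0.0, 94.8]
force: [0.0, 1.3, 0.0]
gripper_width: 0.8
gripper_force: 0.3
```

>>> arm_command([
  {"offset":[0.006,0,0],"spin":0},
  {"offset":[0.006,0,0],"spin":0},
  {"offset":[0.01,0,0],"spin":0},
  {"offset":[0.03,0,0],"spin":0},
  {"offset":[0.03,0,0],"spin":0},
])

```text
time_s: 12.38
ee_pos: [511.8, 190.7, 109.4]
ee_rot: [180.0, 0.0, 94.7]
force: [-0.0, -0.3, -0.2]
gripper_width: 0.1
gripper_force: 0.0
```

>>> arm_command([
  {"offset":[0.04,0,-0.02],"spin":0},
  {"offset":[0.04,0,-0.03],"spin":0},
  {"offset":[0,0,-0.03],"spin":0},
  {"offset":[0,0,0],"spin":0},
])

```text
time_s: 12.88
ee_pos: [506.2, 270.9, 191.6]
ee_rot: [179.7, -0.1, 94.8]
force: [0.2, 0.0, 0.1]
gripper_width: 0.8
gripper_force: 0.0
```

```bash
python3 g.py s8.png; python3 - <<'E'
from h import *
p=cv2.imread('pics/s8.png')[150:270,250:410];cv2.imwrite('pics/s8c.png',cv2.resize(p,(800,600),interpolation=2))
s,p,d=look('top','t8.png');P=w2s(cloud('top',s,d));Q=P[(P[:,2]>108)&(P[:,2]<128)&(abs(P[:,0])<60)&(abs(P[:,1])<60)]
print(len(Q),np.percentile(Q,[1,50,99],axis=0).round(1))
E
```

```text
[[-222.2    2.5  191.6]] [0.2 0.  0.1]
-42 -30 175 z [ 92.6 115.2 117.1]
-30 -20 133 z [ 81.1 115.3 117.1]
-20 -10 121 z [ 79.9 115.7 117.3]
-10 0 128 z [ 79.9 115.7 117.3]
0 12 120 z [114.4 115.9 117.3]
12 25 71 z [78.4 79.3 80.3]
1319 [[-38.2 -35.6 114.8]
 [-12.2  -0.9 117.6]
 [ 14.   35.4 120.4]]
```

View pics/s8c.png

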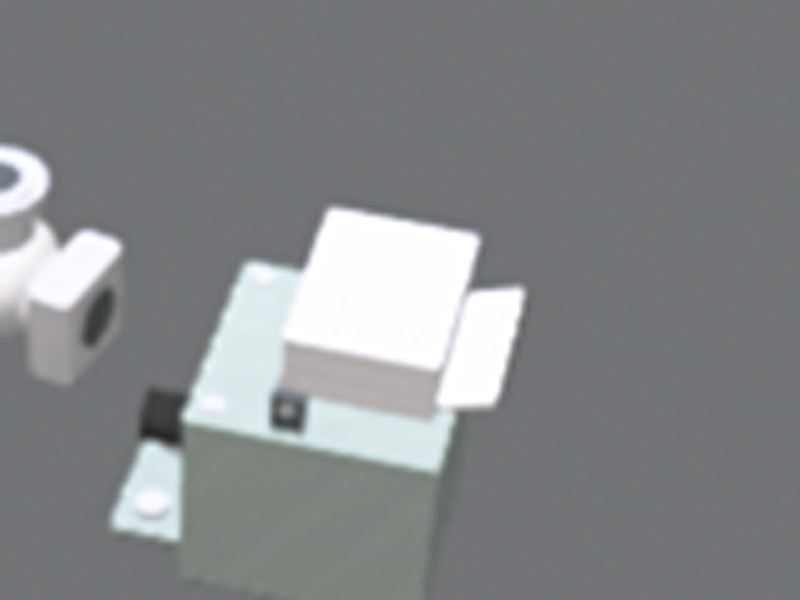

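The crop shows the guard flat and shut, with the lip at (480,345) and the roof level at z≈117 as before. The gripper is well clear.

```bash
python3 -c "
from workcell import env
print(env.job_done())"
```

```text
the job is handed in; nothing more can be done
None
```

The toggle is over against its stop on the hinge side, the guard has dropped shut over it, the loose parts were left alone, and the job is handed in at about 13 s. The tool could not tilt, so I lifted the lip with the side of the closed fingertips, pressing up to 19.7 N.

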